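# Bring the salt round on the spice carousel and hold it there

### The arm

A 6-joint arm with a two-finger parallel gripper is mounted at the origin on a cart in front of the work surface, level with it; the furniture and walls round the work are solid. World frame = base frame: x ahead of the robot, y to its left, z up, the work surface at z = 0. Lengths are in mm, angles in rad, forces in N, time in s.
With the tool pointing down it reaches from about 300 to 775 mm from the base axis. Payload 14.6 kg.
Tool frame: the origin (TCP) lies at the very end of the fingers, on their centre line; the grasp point (between the pads) lies 19 mm behind it (manip.grip_point_offset is the distance from the TCP to the grasp point, in mm); z points along the fingers, y is the line along which they close (so a half turn about z gives the same grasp; the last joint's range is limited). The gripper opens to 94 mm and grips with 3 to 60 N. Pads are 16 mm wide; open, the fingers measure 119 mm over their backs; the gripper's body (75 mm by 177 mm) begins 78 mm behind the grasp point.
Start: joints at [1.057, 0.3, 1.521, -0, 1.321, -0.067], TCP at [237.641, 496, 205.446] pointing down, gripper open.
Joint ranges: [-3.03, 3.03], [-0.79, 2.21], [0.23, 2.52], [-1.04, 4.18], [0, 3.07], [-2.55, 2.55]. Speed limits (rad/s): [2.22, 2.22, 2.57, 3.14, 3.14, 3.14].

### API

Orientations are given as [roll, pitch, yaw] about the fixed x, y, z axes, in that order (R = Rz(yaw) Ry(pitch) Rx(roll)).
In Python, from cell import telemetry, eyes, manip gives the robot as it stands.
- The arm moves only by the tool play_rows, never from a script. Its arguments are lists of equal length, an entry for each row: "translation": the shift along the world's x, y, z in m, a list of three; "yaw": the turn about the world's z in rad. A call has 1 to 12 rows; each row is the pose to reach, as a shift and turn from the pose commanded when the call began; what a row does not reach only later rows make up. A row lasts 1/8 s, in which the tool goes at most 62.5 mm and 10.7 degrees, less where a joint would pass 70% of its speed; a pose out of reach is approached as far as the arm can. A call with a gripper value outside its range is refused whole. "hand" is the opening, from 0 (shut) to 1 (fully open), set as the call begins (left out, the last holds). The fingers move at their own pace and stop on an object; "force" is the grip in N (left out, the last holds). Time passes only in rows, so rows that repeat a pose let the fingers close. It gives the time, the measured TCP pose, the force, the opening and the grip force at its end, in the units of the state.
- telemetry.read_state(): the state, without advancing time (a new reading comes with each control period).
- eyes.camera(name): name is "side" or "top" or "wrist"; returns a dict with "pixels" (420x560x3 uint8, red, green, blue), "fx", "fy", "cx", "cy" (pixels), "cam_to_world" (4x4, takes a point from camera to world coordinates); the wrist camera has in their place "T_tool_cam" (4x4, takes a point from camera to tool coordinates, whose origin is the TCP and whose axes are the flange's). Camera axes: x right, y up, looking along -z (the intrinsics and any distortion apply to the point x, -y, -z); pixel columns grow to the right and rows downward; lengths in mm; the calibration is good to about 2 mm. A picture is of the moment at which its call begins: read the wrist's pose just before it. There is no depth.
- manip.sign_off(): hands the job in; it is judged then, once.
The state is a dict: "clock": time; "joints": joint angles; "qd": joint speeds; "effort": joint torques, N m; "eef_pos": TCP position; "eef_rot": TCP orientation; "wrist_force": force on the tool from outside, world axes, zero at the start; "moment": the same for the moment, N m; "finger_gap": finger opening in mm; "finger_force": force on a finger pad.
Only numpy, scipy, OpenCV 4.12 (cv2) and the standard library are available. Lean on these libraries where they do the work, as an engineer would, in place of code of your own. Each camera call takes 0.05 s, during which the arm holds its last target. There are 200 camera calls.

### The job

Grip the knob on top of the spice carousel and turn the carousel, letting go and taking a fresh grip as often as you need, until the salt shaker (the shorter one with the domed metal top) stands squarely at the front, in line with the wooden tongue that sticks out from the carousel's foot. Turn gently so that all four jars stay upright in their cups, and leave the other things on the worktop alone. Finish while still gripping the knob, holding the carousel still there so that someone can take the shaker: do not let go at the end.

Things in the scene. Friction and masses are not known exactly. Their poses are not given: they have to be found in the camera images.
- stand: fixed dark wooden foot of the carousel, a disc 184 mm across and 7 high under the turning board. Origin on the turning axis at the worktop (z up). Its front is its own -x direction, roughly towards the robot (within 0.35 rad), and is marked by a rounded wooden tongue 22 mm wide that sticks out beyond the board, its end 137 mm from the axis, 7 high.
- turntable: turning part: round wooden board 224 mm across, top 18 mm above the worktop; four steel cups (53 across, 20 high) 80 mm from the axis, a quarter turn apart; steel post 16 across with the knob on top. Origin on the axis, 8 mm above the worktop, z up; x, y point half-way between cups. Turns at least 10 rad either way, light friction (0.06 N m), stays where left.
- knob (a point): centre of the round wooden knob on top of the post, on the turning axis, 154 mm above the worktop. The knob's upright gripping face is 42 mm across and 30 mm high (139 to 169 mm above the worktop); its crown reaches 174 mm. It can be gripped from above at any yaw; jar tops reach 123 mm, their inner sides 58 mm from the axis. Wall cabinets hang over the rear of the worktop (x beyond 0.54 m, from 0.48 m up): keep the wrist clear.
- shaker_mid (a point): centre (half-way up, 45 mm) of the salt shaker: 44 mm across, 90 high, clear body with a domed grey metal top with holes, shorter than the other jars. It stands loose in one of the four cups and rides round with the board, its foot 18 mm above the worktop.
- spice_a_mid (a point): centre (half-way up, 52 mm) of a spice jar with a dark flat cap, 41 mm across, 105 high, loose in another cup of the carousel
- spice_b_mid (a point): centre (half-way up, 52 mm) of a spice jar with a dark flat cap, 41 mm across, 105 high, loose in another cup of the carousel
- spice_c_mid (a point): centre (half-way up, 52 mm) of a spice jar with a dark flat cap, 41 mm across, 105 high, loose in another cup of the carousel
- b_pinch_bowl: bystander: small beige open bowl, 85 mm across, 40 high (mm); origin under its centre
- b_butter: bystander: wrapped block of butter 73x102x37 (mm); origin under its centre
- b_kitchen_timer: bystander: kitchen timer with a grooved dome, 66 across, 66 high (mm); origin under its centre
- b_mug: bystander: plain mug with a handle, 89 high (mm); origin under its centre

How it is judged:
By the outcome, as a careful person would: the job done as asked, in the order asked, and still so for the second after the job is handed in, while the arm keeps its last pose, push and grip.
It also fails if it takes over 53 s, if anything falls off the work surface, if the arm or the gripper's body presses on something with over 40 N, if the wrist force passes 120 N, or if a joint passes its speed limit or range.

## Working session

There is one attempt and no reset: what is moved stays moved. The work goes in short steps, Python scripts to look and compute and a tool call to move; the robot and the scene stay as the last step left them, time stands still between calls to the robot, and variables do not carry over. Pictures are saved under pics/ and viewed, at most 10 in all, crops included, and the job is handed in when it is done.

Besides the shell and the picture viewer there is one more tool, called after "Call:" in YAML: its name, and indented under it one key for each argument. play_rows: Moves the arm, as the interface text tells. Its arguments: {"type":"object","properties":{"translation":{"type":"array","items":{"type":"array","items":{"type":"number"}}},"yaw":{"type":"array","items":{"type":"number"}},"hand":{"type":"number"},"force":{"type":"number"}},"required":["translation","yaw"]}

```bash
mkdir -p pics
cat > h.py <<'E'
import numpy as np,cv2
from cell import telemetry,eyes,manip
def snap(n,f):
    c=eyes.camera(n); cv2.imwrite(f,c["pixels"][:,:,::-1]); 
    np.savez(f+".npz",**{k:v for k,v in c.items() if k!="pixels" and v is not None}); return c
def ray(c,u,v,z):
    T=np.array(c["cam_to_world"]); d=T[:3,:3]@np.array([(u-c["cx"])/c["fx"],-(v-c["cy"])/c["fy"],-1]); o=T[:3,3]
    return o+d*(z-o[2])/d[2]
def proj(c,p):
    T=np.linalg.inv(np.array(c["cam_to_world"])); q=T[:3,:3]@p+T[:3,3]
    return c["cx"]+c["fx"]*q[0]/-q[2], c["cy"]+c["fy"]*-q[1]/-q[2]
E
python3 - <<'E'
from h import *
for n in("top","side"):
    c=snap(n,f"pics/{n}0.png"); print(c.keys(),[np.round(c[k],3) for k in("fx","cx","cam_to_world")], c.get("dist"))
print(telemetry.read_state())
E
```

```text
dict_keys(['pixels', 'fx', 'fy', 'cx', 'cy', 'cam_to_world']) [np.float64(461.68), np.float64(274.009), array([[-1.100000e-02,  9.870000e-01, -1.610000e-01,  3.294130e+02],
       [-1.000000e+00, -1.400000e-02, -1.500000e-02,  1.682000e+02],
       [-1.700000e-02,  1.600000e-01,  9.870000e-01,  1.398295e+03],
       [ 0.000000e+00,  0.000000e+00,  0.000000e+00,  1.000000e+00]])] None
dict_keys(['pixels', 'fx', 'fy', 'cx', 'cy', 'cam_to_world']) [np.float64(391.78), np.float64(288.298), array([[-1.000000e+00, -7.000000e-03, -1.800000e-02,  4.835910e+02],
       [-1.100000e-02, -5.460000e-01,  8.370000e-01,  1.176464e+03],
       [-1.600000e-02,  8.380000e-01,  5.460000e-01,  7.787560e+02],
       [ 0.000000e+00,  0.000000e+00,  0.000000e+00,  1.000000e+00]])] None
{'clock': 0.1, 'joints': array([ 1.05739479e+00,  3.00381114e-01,  1.52149730e+00,  1.68560336e-05,
        1.32068092e+00, -6.66028384e-02]), 'qd': array([-0.0002906 , -0.00149342, -0.00384994,  0.00044732, -0.00074856,
       -0.00100663]), 'effort': array([ 3.40261919e-03, -5.32649839e+01, -3.53281224e+01,  7.10023125e-02,
        2.34827958e-02, -2.49828787e-05]), 'eef_pos': array([237.5356474 , 495.81622898, 204.97112877]), 'eef_rot': array([-3.14062921e+00, -8.06268725e-05,  2.69478974e+00]), 'wrist_force': array([-0.42446193,  0.75643066,  0.44557868]), 'moment': array([ 0.03852781,  0.01410982, -0.01170733]), 'finger_force': 0.0, 'finger_gap': 93.88703219824754}
```

View pics/top0.png

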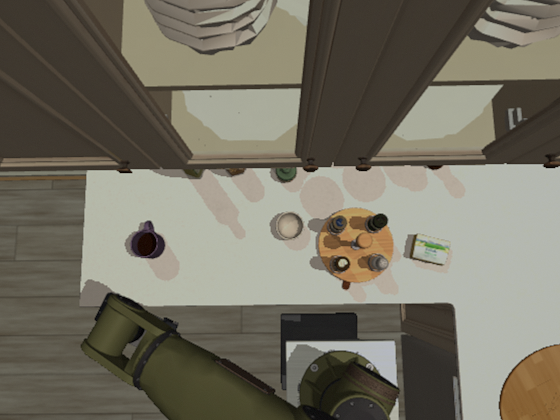

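View pics/side0.png

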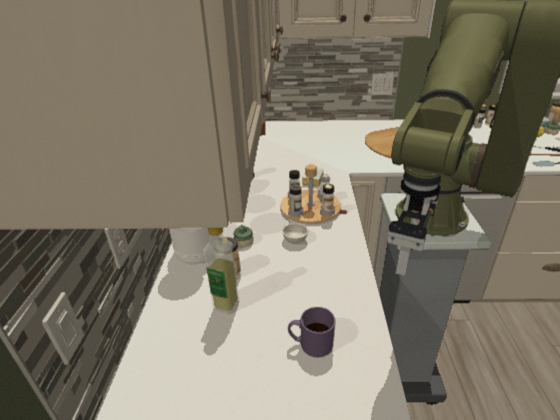

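Run:
```python
import cv2
a=cv2.imread("pics/top0.png")[195:300,305:445]; a=cv2.resize(a,None,fx=5.6,fy=5.6,interpolation=cv2.INTER_CUBIC)
cv2.imwrite("pics/top0c.png",a)
```

```text
(no output)
```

View pics/top0c.png

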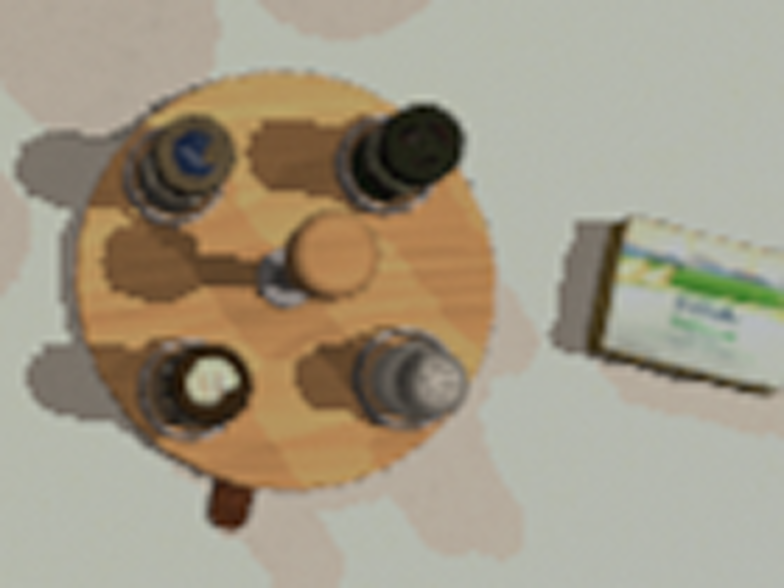

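The crop shows the shaker's grey dome at crop pixel (437,388), front right. The board centre is about (287,281), the knob (333,255), and the tongue tip (228,528).

```bash
cat >> h.py <<'E'
def cr(c,x,y,z,x0=305,y0=195,s=5.6): return ray(c,x0+(x+.5)/s-.5,y0+(y+.5)/s-.5,z)
E
python3 - <<'E'
from h import *
c=np.load("pics/top0.png.npz")
b=cr(c,287,281,18);k=cr(c,333,253,170);t=cr(c,227,530,5);s=cr(c,438,388,107);sc=cr(c,390,378,38)
o=(b+k)/2
for n,p in zip("board knob tongue shk cup".split(),(b,k,t,s,sc)): 
    d=p-o; print(n,p.round(1),np.hypot(*d[:2]).round(1),np.degrees(np.arctan2(d[1],d[0])).round(1))
for x,y in((190,152),(422,143),(212,384)):
    d=cr(c,x,y,123)-o; print(np.hypot(*d[:2]).round(1),np.degrees(np.arctan2(d[1],d[0])).round(1))
E
```

```text
board [427.4 -52.9  18. ] 1.5 -136.2
knob [429.6 -50.8 170. ] 1.5 43.8
tongue [297.3 -18.1   5. ] 135.5 165.6
shk [ 367.4 -110.9  107. ] 84.9 -136.0
cup [ 374.9 -101.1   38. ] 72.8 -137.4
82.8 47.6
79.6 -42.3
79.7 137.0
```

Call:
play_rows:
  translation:
    - [0.008,-0.02,0.01]
    - [0.022,-0.065,0.02]
    - [0.04,-0.115,0.025]
    - [0.06,-0.17,0.025]
    - [0.08,-0.225,0.025]
    - [0.1,-0.28,0.025]
    - [0.12,-0.335,0.025]
    - [0.138,-0.39,0.025]
    - [0.156,-0.44,0.025]
    - [0.172,-0.49,0.025]
    - [0.185,-0.53,0.025]
    - [0.191,-0.548,0.025]
  yaw: [-0.05,-0.1,-0.15,-0.2,-0.26,-0.32,-0.38,-0.44,-0.5,-0.55,-0.6,-0.65]
  hand: 1

```text
clock: 1.6
eef_pos: [428.8, -53.9, 230.1]
eef_rot: [-3.141, -0.0, 2.041]
wrist_force: [-0.2, 0.9, -0.3]
finger_gap: 93.9
finger_force: 0.0
```

Call:
play_rows:
  translation:
    - [0,0,0]
    - [0,0,0]
    - [0,0,0]
    - [0,0,0]
  yaw: [0,0,0,0]

```text
clock: 2.1
eef_pos: [428.6, -51.5, 230.6]
eef_rot: [3.141, 0.0, 2.046]
wrist_force: [-1.1, 0.4, 0.2]
finger_gap: 94.0
finger_force: 0.0
```

Run:
```python
from h import *
s=telemetry.read_state(); c=snap("wrist","pics/w1.png"); print(s["clock"],s["eef_pos"],s["eef_rot"],c["T_tool_cam"],c["fx"],c["cx"],c["cy"])
```

```text
2.1 [428.58409629 -51.46701782 230.55641522] [3.14137866e+00 1.12382094e-04 2.04599118e+00] [[-5.06557816e-04  9.62046727e-01  2.72884296e-01  7.98215776e+01]
 [ 9.99999761e-01  3.59038643e-04  5.90527732e-04  3.81263748e-01]
 [ 4.70139265e-04  2.72884530e-01 -9.62046679e-01 -1.78945469e+02]
 [ 0.00000000e+00  0.00000000e+00  0.00000000e+00  1.00000000e+00]] 361.0328129289214 281.41039827265394 213.02957769136543
```

View pics/w1.png

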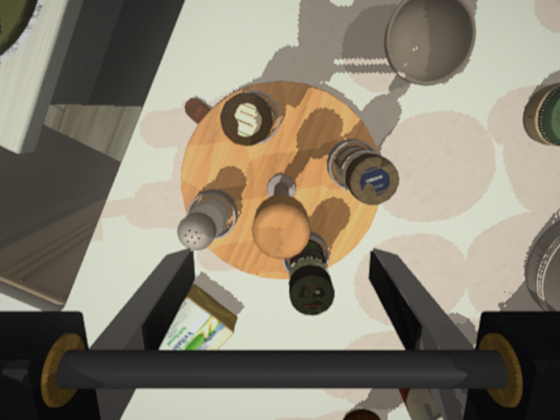

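The wrist picture shows the knob at (281,226) centred between the fingers, the shaker dome at (197,232), the tongue tip at about (188,102) and the board centred near (281,180).

```bash
cat >> h.py <<'E'
from scipy.spatial.transform import Rotation as Ro
def wc(c,pos,rot):
    T=np.eye(4);T[:3,:3]=Ro.from_euler("xyz",rot).as_matrix();T[:3,3]=pos
    d={k:c[k] for k in("fx","fy","cx","cy")}; d["cam_to_world"]=T@np.array(c["T_tool_cam"]); return d
def rep(c,pts,o):
    for n,(u,v,z) in pts.items():
        p=ray(c,u,v,z); d=p-o; print(n,p.round(1),np.hypot(*d[:2]).round(1),np.degrees(np.arctan2(d[1],d[0])).round(1))
E
python3 - <<'E'
from h import *
c=wc(np.load("pics/w1.png.npz"),[428.58,-51.47,230.56],[3.1414,0.0001,2.046])
rep(c,dict(knob=(281,226,162),board=(281.5,179,18),tip=(187.5,101.5,5),shk=(196,233,103),a=(246,118,123),b=(375,182,123),cc=(312,292,123)),np.array([428.5,-52,0]))
E
python3 - <<'E'
import cv2
a=cv2.imread("pics/w1.png")[80:290,160:400]; cv2.imwrite("pics/w1c.png",cv2.resize(a,None,fx=2.8,fy=2.8,interpolation=cv2.INTER_CUBIC))
E
```

```text
knob [428.6 -51.6 162. ] 0.4 80.1
board [425.4 -44.6  18. ] 8.0 112.9
tip [298.5 -18.    5. ] 134.3 165.3
shk [ 372.4 -109.3  103. ] 80.1 -134.4
a [370.6   2.4 123. ] 79.4 136.8
b [484.6   4.9 123. ] 79.9 45.4
cc [ 486.4 -104.6  123. ] 78.2 -42.3
```

View pics/w1c.png

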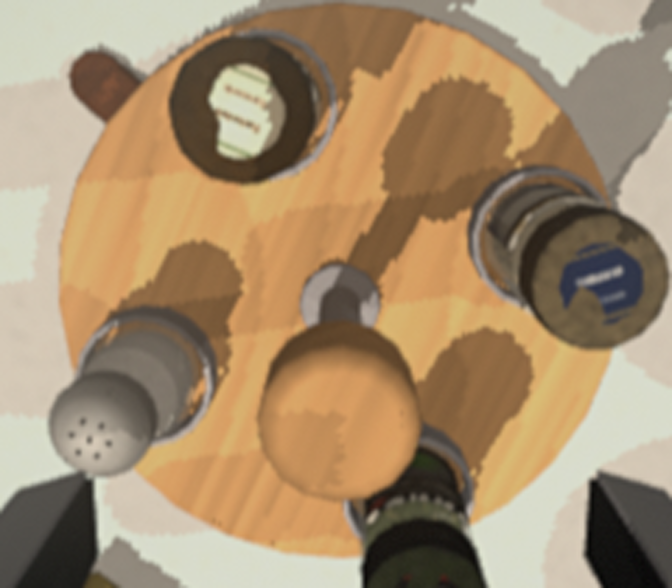

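Call:
play_rows:
  translation:
    - [0,0,-0.015]
    - [0,0,-0.035]
    - [0,0,-0.055]
    - [0,0,-0.075]
    - [0,0,-0.087]
    - [0,0,-0.092]
    - [0,0,-0.092]
    - [0,0,-0.092]
  yaw: [0,0,0,0,0,0,0,0]

```text
clock: 3.15
eef_pos: [428.9, -52.0, 138.9]
eef_rot: [3.141, 0.001, 2.045]
wrist_force: [1.1, 0.3, 0.4]
finger_gap: 94.0
finger_force: 0.0
```

Call:
play_rows:
  translation:
    - [0,0,0]
    - [0,0,0]
    - [0,0,0]
    - [0,0,0]
    - [0,0,0]
    - [0,0,0]
    - [0,0,0]
    - [0,0,0]
  yaw: [0,0,0,0,0,0,0,0]
  hand: 0.3
  force: 25

```text
clock: 4.15
eef_pos: [428.4, -52.1, 138.4]
eef_rot: [-3.141, -0.0, 2.045]
wrist_force: [-4.2, -2.8, 2.9]
finger_gap: 40.7
finger_force: 25.0
```

Call:
play_rows:
  translation:
    - [0,0,0]
    - [0,0,0]
    - [0,0,0]
    - [0,0,0]
    - [0,0,0]
    - [0,0,0]
    - [0,0,0]
    - [0,0,0]
    - [0,0,0]
    - [0,0,0]
    - [0,0,0]
    - [0,0,0]
  yaw: [-0.005,-0.015,-0.035,-0.065,-0.1,-0.14,-0.18,-0.215,-0.245,-0.265,-0.275,-0.28]
  force: 30

```text
clock: 5.65
eef_pos: [428.8, -52.0, 138.4]
eef_rot: [3.141, 0.0, 1.765]
wrist_force: [2.3, -0.2, -2.8]
finger_gap: 40.8
finger_force: 30.0
```

Run:
```python
from h import *
s=telemetry.read_state(); c=snap("wrist","pics/w2.png"); print(s["clock"],s["eef_pos"],s["eef_rot"],s["moment"])
```

```text
5.65 [428.83512945 -51.95142469 138.43154054] [3.14112607e+00 7.24208054e-06 1.76458253e+00] [-0.20099494 -0.34728174  0.03357691]
```

View pics/w2.png

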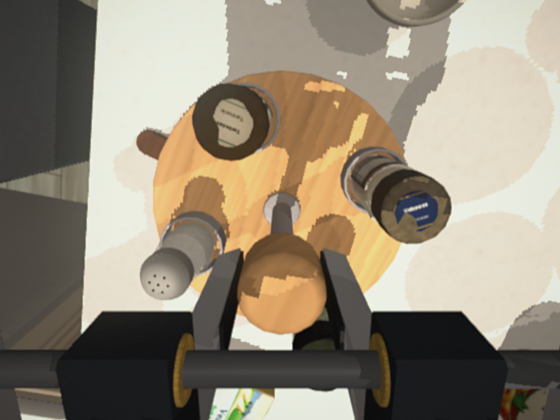

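The board turned with the hand: the jars keep their places in the frame and are upright, with the shaker at (165,275) and the tongue now at about (150,143).

Run:
```python
from h import *
c=wc(np.load("pics/w2.png.npz"),[428.83,-51.95,138.43],[3.1411,0,1.7646])
rep(c,dict(tip=(138.5,140.5,5),shk=(166,273,105),a=(231,121,123),b=(419,213,123)),np.array([428.5,-52,0]))
```

```text
tip [299.  -20.9   5. ] 133.2 166.5
shk [360.2 -86.1 105. ] 76.3 -153.4
a [388.8  16.3 123. ] 79.0 120.1
b [499.8 -12.8 123. ] 81.4 28.8
```

Call:
play_rows:
  translation:
    - [0,0,0]
    - [0,0,0]
    - [0,0,0]
    - [0,0,0]
    - [0,0,0]
    - [0,0,0]
    - [0,0,0]
    - [0,0,0]
    - [0,0,0]
    - [0,0,0]
    - [0,0,0]
    - [0,0,0]
  yaw: [-0.005,-0.02,-0.05,-0.09,-0.135,-0.18,-0.225,-0.27,-0.31,-0.34,-0.355,-0.36]

```text
clock: 7.2
eef_pos: [429.5, -52.0, 138.5]
eef_rot: [3.14, -0.0, 1.404]
wrist_force: [11.8, -0.5, -8.9]
finger_gap: 40.9
finger_force: 30.0
```

Call:
play_rows:
  translation:
    - [0,0,0]
    - [0,0,0]
    - [0,0,0]
    - [0,0,0]
    - [0,0,0]
    - [0,0,0]
    - [0,0,0]
    - [0,0,0]
    - [0,0,0]
    - [0,0,0]
    - [0,0,0]
    - [0,0,0]
  yaw: [-0.005,-0.02,-0.05,-0.09,-0.135,-0.18,-0.225,-0.27,-0.31,-0.34,-0.36,-0.37]

```text
clock: 8.7
eef_pos: [430.0, -52.2, 138.5]
eef_rot: [3.138, -0.001, 1.034]
wrist_force: [17.1, -2.4, -12.2]
finger_gap: 40.5
finger_force: 30.0
```

Call:
play_rows:
  translation:
    - [0,0,0]
    - [0,0,0]
    - [0,0,0]
    - [0,0,0]
  yaw: [-0.01,-0.02,-0.02,-0.02]

```text
clock: 9.2
eef_pos: [430.1, -52.2, 138.5]
eef_rot: [3.138, -0.002, 1.014]
wrist_force: [17.2, -2.5, -12.0]
finger_gap: 40.8
finger_force: 30.0
```

Run:
```python
from h import *
s=telemetry.read_state(); c=snap("wrist","pics/w3.png"); print(s["clock"],s["eef_pos"],s["eef_rot"],s["moment"])
snap("top","pics/top3.png")
a=cv2.imread("pics/w3.png")[60:390,80:480]; cv2.imwrite("pics/w3c.png",cv2.resize(a,None,fx=1.8,fy=1.8,interpolation=cv2.INTER_CUBIC))
a=cv2.imread("pics/top3.png")[195:300,305:445]; cv2.imwrite("pics/top3c.png",cv2.resize(a,None,fx=5.6,fy=5.6,interpolation=cv2.INTER_CUBIC))
```

```text
9.2 [430.06435715 -52.22446467 138.50266544] [ 3.13827274e+00 -1.58220459e-03  1.01384807e+00] [-0.29621192 -2.68439191  0.01081385]
```

View pics/w3c.png

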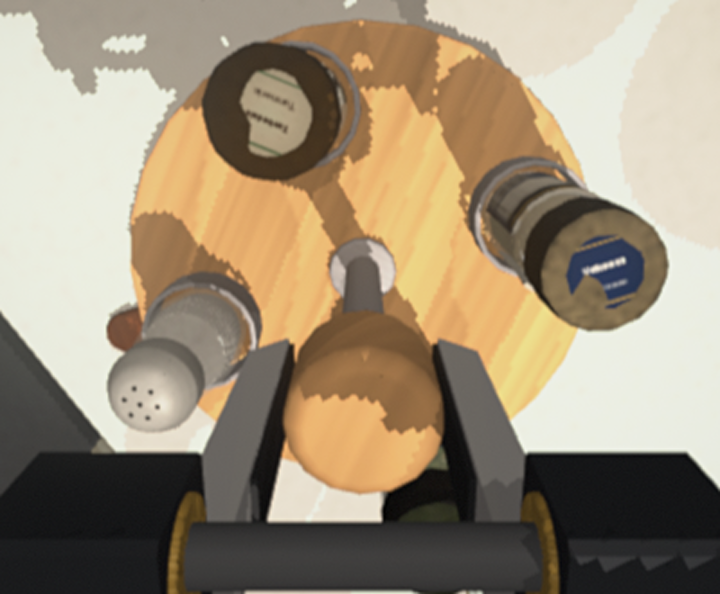

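View pics/top3c.png

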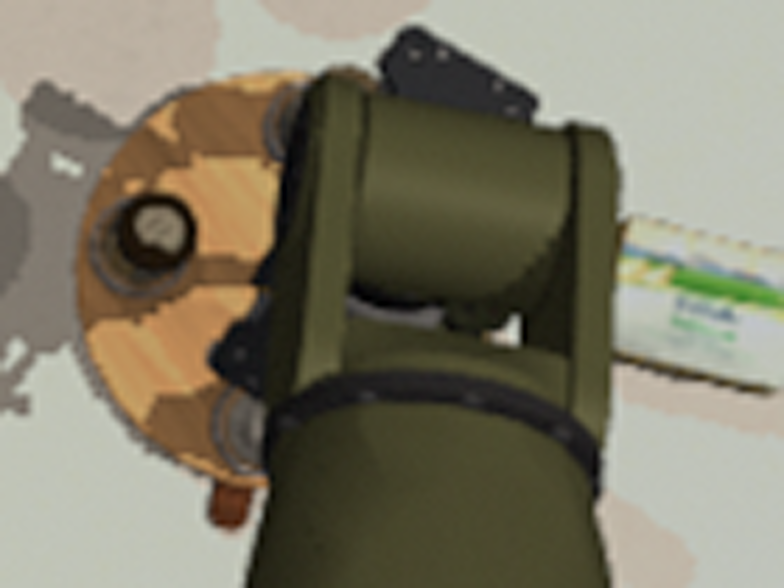

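Run:
```python
from h import *
c=wc(np.load("pics/w3.png.npz"),[430.06,-52.22,138.5],[3.1383,-.0016,1.0138])
f=lambda x,y,z:(80+(x+.5)/1.8-.5,60+(y+.5)/1.8-.5,z)
o=np.array([428.8,-52,0])
rep(c,dict(tip=f(108,328,5),tongue=f(124,329,7),shkTop=f(153,383,105),cup=f(205,330,38),a=f(272,110,123),b=f(604,263,123),post=f(362,262,18)),o)
# predicted rims for cup angles
for ang in (164,166,168,170):
    r=np.radians(ang); p=o+[80*np.cos(r),80*np.sin(r),0]
    L=[]
    for k in range(0,360,45):
        q=p+[26.5*np.cos(np.radians(k)),26.5*np.sin(np.radians(k)),38]; u,v=proj(c,q); L.append((round((u-80)*1.8),round((v-60)*1.8)))
    print(ang,L)
c=np.load("pics/top3.png.npz")
o=np.array([428.5,-52,0])
for n,p in dict(a=cr(c,158,226,123),tip=cr(c,227,530,5)).items():
    d=p-o;print(n,np.hypot(*d[:2]),np.degrees(np.arctan2(d[1],d[0])))
```

```text
tip [300.7 -14.1   5. ] 133.6 163.5
tongue [308.4 -18.6   7. ] 125.0 164.5
shkTop [356.1 -29.5 105. ] 76.1 162.8
cup [355.7 -35.2  38. ] 75.0 167.1
a [447.2  25.3 123. ] 79.4 76.6
b [508.6 -67.2 123. ] 81.3 -10.8
post [430.9 -50.4  18. ] 2.7 36.4
164 [(239, 295), (200, 270), (156, 277), (133, 312), (144, 353), (182, 377), (225, 370), (248, 337)]
166 [(241, 301), (203, 276), (158, 283), (135, 318), (147, 359), (184, 382), (227, 375), (250, 342)]
168 [(243, 306), (205, 281), (161, 289), (138, 323), (149, 364), (187, 387), (229, 381), (253, 348)]
170 [(246, 312), (208, 287), (164, 294), (141, 329), (152, 369), (189, 392), (231, 386), (255, 353)]
a 80.6363922272596 76.14591132581411
tip 135.54679436475016 165.52946832081864
```

Call:
play_rows:
  translation:
    - [0.0005,0,0]
    - [0.001,0,0]
    - [0.001,0,0]
    - [0.001,0,0]
    - [0.001,0,0]
    - [0.001,0,0]
    - [0.001,0,0]
    - [0.001,0,0]
  yaw: [-0.005,-0.012,-0.02,-0.025,-0.025,-0.025,-0.025,-0.025]

```text
clock: 10.3
eef_pos: [430.2, -52.2, 138.5]
eef_rot: [3.14, -0.0, 0.989]
wrist_force: [8.8, -2.7, -6.5]
finger_gap: 40.6
finger_force: 30.0
```

Run:
```python
from h import *
s=telemetry.read_state(); print(s["clock"],s["eef_rot"],s["wrist_force"]); snap("side","pics/s4.png")
a=cv2.imread("pics/s4.png")[120:270,230:430]; cv2.imwrite("pics/s4c.png",cv2.resize(a,None,fx=4,fy=4,interpolation=cv2.INTER_CUBIC))
```

```text
10.3 [ 3.14026112e+00 -3.69775654e-04  9.88994089e-01] [ 8.82917313 -2.71409716 -6.51952608]
```

View pics/s4c.png

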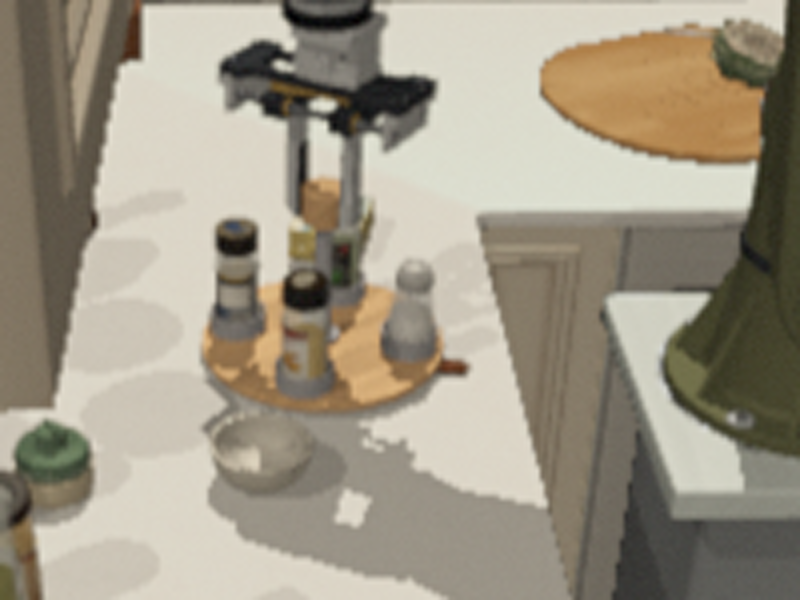

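The side view shows the shaker at (410,325) in line with the tongue at (453,367). All four jars are upright and the knob is gripped, so I'm handing in.

```bash
python3 -c "
from cell import manip
print(manip.sign_off())"
```

```text
the job is handed in; nothing more can be done
None
```

I turned the carousel about 61° clockwise in a single grip and handed the job in: the salt shaker stands at the front in line with the tongue (within about 2° by my camera measurements), all four jars are upright, and the gripper is still holding the knob.

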